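# Catch the falling case lid and lower it shut

## Robot

A 7-joint arm with a two-finger parallel gripper is mounted at the origin on a cart in front of the work surface, level with it; the furniture and walls round the work are solid. World frame = base frame: x ahead of the robot, y to its left, z up, the work surface at z = 0. Lengths are in m, angles in rad, forces in N, time in s.
With the tool pointing down it reaches from about 0.4 to 0.875 m from the base axis. Payload 19.3 kg.
Tool frame: the origin (TCP) lies where the fingers leave the gripper's body, on its centre line; the fingertips stand bot.tip_reach ahead of it and the grasp point (between the pads) lies 54 mm ahead of it (bot.tip_reach is the distance from the TCP to the fingertips, in m); z points along the fingers, y is the line along which they close (so a half turn about z gives the same grasp; the last joint's range is limited). The gripper opens to 85 mm and grips with 20 to 120 N. Pads are 22 mm wide; open, the fingers measure 114 mm over their backs; the gripper's body (76 mm by 85 mm) begins 54 mm behind the grasp point. The pads swing forward as they close: fully open they stand 13 mm farther back than shut.
Start: joints at [-1.41, 0.521, -0.036, 1.599, 0.021, 1.021, -0.113], TCP at [0.143, 0.608, 0.304] pointing down, gripper open.
Joint ranges: [-2.91, 2.91], [-0.3, 2.13], [-1.5, 1.42], [0.17, 2.43], [-1.26, 4.41], [0.16, 1.93], [-2.52, 2.52]. Speed limits (rad/s): [1.89, 1.89, 2.39, 2.39, 3.01, 3.01, 3.01].

## Interface

Orientations are given as [roll, pitch, yaw] about the fixed x, y, z axes, in that order (R = Rz(yaw) Ry(pitch) Rx(roll)).
In Python, from workcell import bot gives the robot as it stands. The module is installed in compiled form; this text tells all that it offers.
- The arm moves only by the shell command python3 -m jog 'ROWS' [FORCE]. ROWS is JSON, a list that holds one entry, the list of rows, each a list of 7 numbers: the shift along the tool's x, y, z in mm, then the turn, a rotation vector about the tool's x, y, z in rad, then the opening, from 0 (shut) to 1 (fully open). In form: [[[tx, ty, tz, wx, wy, wz, fingers], ...]]. A call has 1 to 5 rows; each row shifts and turns the commanded pose from where the row before left it, along the tool's axes as they then stand; what a row does not reach is not made up. A row lasts 1/10 s, in which the tool goes at most 50 mm and 8.59 degrees, less where a joint would pass 70% of its speed; a pose out of reach is approached as far as the arm can. A call is refused whole if a number of a shift passes 50 or a number of a turn 0.15, either way. A call with a gripper value outside its range is refused whole. The fingers move at their own pace and stop on an object; FORCE is the grip in N (left out, the last holds). Time passes only in rows, so rows that do not move let the fingers close. It gives the time, the measured TCP pose, the force, the opening and the grip force at its end, in the units of the state.
- bot.observe(): the state, without advancing time (a new reading comes with each control period).
- bot.grab_frame(name): name is "scene" or "top"; returns a dict with "img" (384x512x3 uint8, red, green, blue), "intrinsics" (3x3 intrinsics, pixels), "R" (3x3) and "t" (3): a world point X has camera coordinates R X + t. Camera axes: x right, y down, z forward; pixel columns grow to the right and rows downward; lengths in m; the calibration is good to about 2 mm. A picture is of the moment at which its call begins. There is no depth.
- bot.job_done(): hands the job in; it is judged then, once.
Trained networks look in a picture, given as the dict that the camera call returned (one of the last four; its "shot" number tells which), for a name from the list of things; names that differ only in an ending like _2 or _b are one class to them, and where a whole thing is asked for, a point or a joint stands for the part that bears it (a point fixed in the world has none). Each returns a list of dicts, best first, with "conf" (0 to 1); they miss things now and then, are a little off and sometimes report something else, mostly with a low value. They report only what shows in the picture. A call takes as long as a camera call.
- bot.trace(query, picture): "region" (384x512 bool, what is visible of it).
- bot.spot_point(query, picture): "xyz" ([x, y, z] in m, in world coordinates, good to about 4 mm: a listed point, or the origin of a listed thing).
The state is a dict: "clock": time; "qpos": joint angles; "qd": joint speeds; "joint_efforts": joint torques, N m; "position": TCP position; "tool_rot": TCP orientation; "force": force on the tool from outside, world axes, zero at the start; "moment": the same for the moment, N m; "grip_width": finger opening in m; "finger_force": force on a finger pad.
Only numpy, scipy, OpenCV 4.12 (cv2) and the standard library are available. Lean on these libraries where they do the work, as an engineer would, in place of code of your own. Each camera call takes 0.05 s, during which the arm holds its last target. There are 200 camera calls.

## Task

Close the specimen case: tip its leaning lid over past upright, catch the falling lid on a finger, and lower it gently until it is fully shut, never letting it drop or slam. Use only the fingertips or the outside of the fingers: do not pinch or grip the lid or press hard on the case, and do not disturb the jars and the vial standing beside the case.

Things in the scene. Friction and masses are not known exactly. Their poses are not given: they have to be found in the camera images.
- case: Open specimen case of grey plastic, fixed to the table, 130 (x) x 160 (y) x 85 (z) mm, some jars inside below its rim. Origin: centre of its underside on the table. Its own x points from the lip side to the hinge side (the case stands turned about 52 to 92 degrees anticlockwise seen from above, so this points mostly to the robot's left and the lip faces mostly to its right), z up. Front wall at x = -65 mm, hinge on the far rim at x = +65 mm, z = 85 mm. It carries the lid.
- lid (a joint): Angle of the lid (rad): 0 = fully shut on the rim, 1.57 = upright, 1.72 = end stop, leaning back, away from the case (mostly to the left), where it rests at the start. The lid is a grey plate 155 mm long from the hinge to its front lip, 160 mm wide, 8 mm thick, about 200 g. The hinge has light drag but does not hold the lid: in front of upright it falls, taking roughly 2 to 3 s from 1.45 to 0.6 rad, then still falling at about 0.7 rad/s, which counts as a slam.
- lid_hinge (a point): The middle of the hinge line: far rim of the case, 85 mm above the table. The hinge line runs along the case's y.
- lid_lip (a point): Middle of the lid's front (free) edge, on the plate's underside, 155 mm from the hinge. When the lid is shut the lip stands 25 mm out over the front wall of the case, its underside 85 mm above the table, so a finger sloping down beneath it can carry it right down and then be drawn away.
- jar_near_mid (a point): Bystander: white lidded sample jar 34 mm across, 50 mm tall, loose on the table on the robot's side of the case; point half-way up.
- jar_far_mid (a point): Bystander: white lidded sample jar 34 mm across, 50 mm tall, loose on the table beside the case, on its side away from the robot; point half-way up.
- vial_far_mid (a point): Bystander: glass snap-cap vial 31 mm across, 52 mm tall, loose on the table beside the case, on its side away from the robot; point half-way up.

How it is judged:
On the way:
1. the falling lid is caught: in front of upright, part open, it rests on a finger and is nearly still or moving slowly (value of joint lid between 0.12 and 1.3 rad and velocity of joint lid above -0.35 rad/s and contact force between the fingers and case above 0.1 N), for 0.3 s.
At the end, for the whole second after the job is handed in: The lid is fully shut (within 0.03 rad) and still, after having been caught part open on a finger; it never came down the last 0.25 rad faster than 0.35 rad/s; the jars and the vial stand where they stood (within 15 mm) (value of joint lid below 0.03 rad and velocity of joint lid between -0.05 and 0.05 rad/s); the robot touches nothing.
It fails at once if the lid drops or slams: faster than 0.35 rad/s within 0.25 rad of shut (value of joint lid below 0.25 rad and velocity of joint lid below -0.35 rad/s).
It fails at once if the lid is pinched, or the case or lid is pressed with more than 20 N (contact force between the fingers and case above 20 N).
It fails at once if the near jar is moved or lifted by more than 15 mm (distance of jar_near_mid from where it was at the start of the episode above 0.015 m).
It fails at once if the far jar is moved or lifted by more than 15 mm (distance of jar_far_mid from where it was at the start of the episode above 0.015 m).
It fails at once if the vial is moved or lifted by more than 15 mm (distance of vial_far_mid from where it was at the start of the episode above 0.015 m).
It also fails if it takes over 48 s, if anything falls off the work surface, if the arm or the gripper's body presses on something with over 40 N, if the wrist force passes 120 N, or if a joint passes its speed limit or range.

## Working session

There is one attempt and no reset: what is moved stays moved. The work goes in short steps, Python scripts to look and compute and a shell command to move; the robot and the scene stay as the last step left them, time stands still between calls to the robot, and variables do not carry over. Pictures are saved under pics/ and viewed, at most 10 in all, crops included, and the job is handed in when it is done.

```bash
mkdir -p pics
python3 - <<'E'
from workcell import bot
import cv2,numpy as np
o=bot.observe();print(o['clock'],o['position'],o['tool_rot'],o['force'],o['grip_width'],bot.tip_reach)
for n in("scene","top"):
    p=bot.grab_frame(n);cv2.imwrite(f'pics/{n}0.png',p['img'][:,:,::-1])
    for q in("case","lid_hinge","lid_lip","jar_near_mid","jar_far_mid","vial_far_mid"):
        print(n,q,[(np.round(d['xyz'],3),round(d['conf'],2)) for d in bot.spot_point(q,p)[:2]])
E
```

```text
0.0 [0.14292911 0.60817581 0.30330822] [-3.14042375e+00  9.70619877e-05  2.91084738e+00] [0.29395801 0.38530293 0.31187879] 0.08521156229196974 0.0726
scene case [(array([ 0.513, -0.118,  0.004]), 0.76)]
scene lid_hinge [(array([ 0.516, -0.054,  0.084]), 0.91)]
scene lid_lip [(array([ 0.522, -0.035,  0.239]), 0.71)]
scene jar_near_mid [(array([ 0.365, -0.094,  0.025]), 0.94), (array([ 0.657, -0.091,  0.03 ]), 0.53)]
scene jar_far_mid [(array([ 0.643, -0.185,  0.025]), 0.76)]
scene vial_far_mid [(array([ 0.645, -0.183,  0.026]), 0.53), (array([ 0.656, -0.092,  0.032]), 0.52)]
top case [(array([ 0.52 , -0.121, -0.004]), 0.88)]
top lid_hinge [(array([ 0.512, -0.054,  0.083]), 0.91)]
top lid_lip [(array([ 0.523, -0.033,  0.238]), 0.73)]
top jar_near_mid [(array([ 0.368, -0.094,  0.023]), 0.71)]
top jar_far_mid [(array([ 0.642, -0.183,  0.024]), 0.75)]
top vial_far_mid [(array([ 0.663, -0.096,  0.024]), 0.48)]
```

View pics/scene0.png

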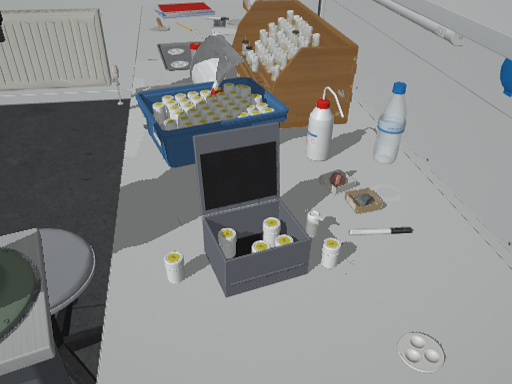

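View pics/top0.png

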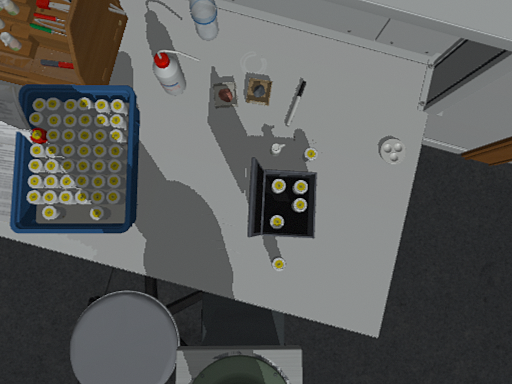

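The scene picture shows the case at about (255,245), its lid upright behind it. The top picture shows the rim spanning roughly (255,160)-(316,237), with the jars at (278,264) and (311,155) and the vial at (277,148). Next I'll measure the yaw from the rim corners.

```bash
python3 - <<'E'
import cv2
a=cv2.imread('pics/top0.png')[140:260,225:345];cv2.imwrite('pics/c.png',cv2.resize(a,None,fx=5,fy=5,interpolation=cv2.INTER_CUBIC))
E
cat > h.py <<'E'
import numpy as np
from scipy.spatial.transform import Rotation as Rn
def back(p,u,v,z):
    d=p['R'].T@np.linalg.solve(p['intrinsics'],[u,v,1.]);c=-p['R'].T@p['t'];return c+d*(z-c[2])/d[2]
def proj(p,X):
    q=p['intrinsics']@(p['R']@np.array(X)+p['t']);return q[:2]/q[2]
E
```

```text
(no output)
```

View pics/c.png

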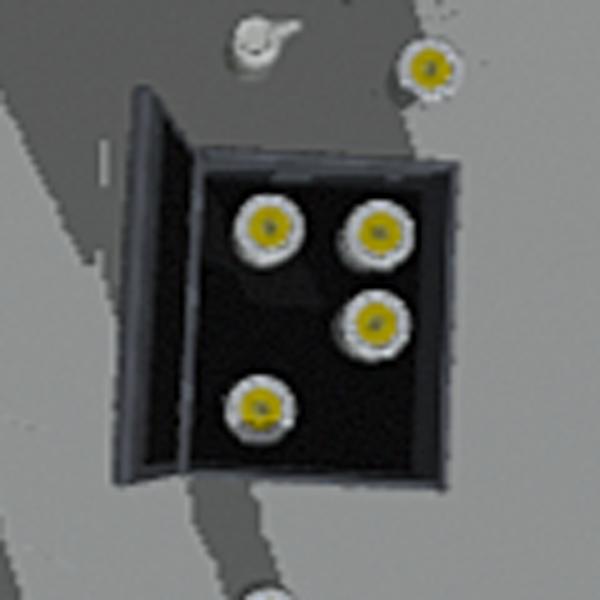

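The crop shows the front rim corners at about (458,163) and (445,490), and the lid's top edge from (140,88) to (118,483).

Run:
```python
from h import *
from workcell import bot
p=bot.grab_frame('top')
c={k:back(p,225+u/5,140+v/5,z) for k,(u,v,z) in dict(ff=(457,163,.085),fn=(445,489,.085),hf=(198,150,.085),hn=(185,470,.085),lf=(142,88,.238),ln=(120,483,.238)).items()}
for k,v in c.items(): print(k,v.round(4))
for a,b in(('ff','fn'),('hf','hn'),('lf','ln')):
    d=c[a]-c[b];print(a,np.hypot(*d[:2]),np.degrees(np.arctan2(d[1],d[0]))+90)
o=bot.observe();print(o['clock'],o['position'])
```

```text
ff [ 0.5905 -0.1887  0.085 ]
fn [ 0.433  -0.1804  0.085 ]
hf [ 0.5964 -0.0623  0.085 ]
hn [ 0.4422 -0.0558  0.085 ]
lf [ 0.5985 -0.0332  0.238 ]
ln [ 0.4416 -0.0248  0.238 ]
ff 0.15774930405416937 86.97269295253402
hf 0.1544226798011746 87.59126485836144
lf 0.15713042645214145 86.92910554161078
0.75 [0.14299625 0.60838869 0.30389985]
```

```bash
python3 -m jog '[[[-38,-17,-17,0,0,0,1],[-38,-17,-17,0,0,0,1],[-38,-17,-17,0,0,0,1],[-38,-17,-17,0,0,0,1],[-38,-17,-17,0,0,0,1]]]'
python3 -m jog '[[[-38,-17,-17,0,0,0,1],[-22,-38,0,0,0,0,1],[-22,-38,0,0,0,0,1],[-22,-38,0,0,0,0,1],[-22,-38,0,0,0,0,1]]]'
python3 -m jog '[[[-22,-38,0,0,0,0,1],[-22,-38,0,0,0,0,1],[-22,-38,0,0,0,0,1],[-22,-38,0,0,0,0,1],[-22,-38,0,0,0,0,1]]]'
python3 -m jog '[[[-22,-38,0,0,0,0,1],[-22,-38,0,0,0,0,1],[-22,-38,0,0,0,0,1],[-22,-38,0,0,0,0,1],[-22,-38,0,0,0,0,1]]]'
python3 -m jog '[[[0,0,0,0,0,-0.09,1],[0,0,0,0,0,-0.09,1],[0,0,0,-0.14,0,0,1],[0,0,0,-0.14,0,0,1],[0,0,0,-0.14,0,0,1]]]'
python3 -m jog '[[[0,0,0,-0.14,0,0,1],[0,0,0,-0.14,0,0,1],[0,0,0,0,0,0,1],[0,0,0,0,0,0,1]]]'
cat >> h.py <<'E'
H=np.array([0.5188,-0.0548,0.085]);U=np.array([np.cos(np.radians(87)),np.sin(np.radians(87)),0])
def rep(o,target=None):
    R=Rn.from_euler('xyz',o['tool_rot']).as_matrix();P=np.array(o['position']);v=P-H
    V=np.cross(U,[0,0,1])
    f=lambda w:np.array([w@U,w[2],w@V])
    print('t',round(o['clock'],2),'TCP s,z,v mm',(f(v)*1e3+[0,85,0]).round(1),'d',f(R[:,2]).round(3),'e',f(R[:,1]).round(3),'F',np.round(o['force'],1),'grip',round(o['grip_width'],4))
    if target is not None:
        s,z,vv=target;print('tool shift mm',(R.T@(H+U*s/1e3+V*vv/1e3+np.array([0,0,z/1e3-.085])-P)*1e3).round(1))
        D=np.array([.643*U[0],.643*U[1],-.766]);E=np.array([.766*U[0],.766*U[1],.643]);Rt=np.c_[np.cross(E,D),E,D]
        print('turn',Rn.from_matrix(R.T@Rt).as_rotvec().round(3))
E
python3 - <<'E'
from h import *;from workcell import bot
rep(bot.observe(),(-77,316,0));print(bot.observe()['qpos'])
E
```

```text
clock: 1.25
position: [0.3097, 0.4809, 0.3898]
tool_rot: [3.141, 0.0, 2.911]
force: [0.7, 1.2, -0.0]
grip_width: 0.0851
finger_force: 0.0
clock: 1.75
position: [0.3927, 0.287, 0.4061]
tool_rot: [3.141, 0.0, 2.911]
force: [0.6, 0.4, 0.8]
grip_width: 0.0856
finger_force: 0.0
clock: 2.25
position: [0.4562, 0.0769, 0.4062]
tool_rot: [3.141, 0.001, 2.911]
force: [0.7, 0.1, -0.3]
grip_width: 0.0855
finger_force: 0.0
clock: 2.75
position: [0.52, -0.1332, 0.4062]
tool_rot: [3.141, 0.001, 2.911]
force: [0.5, 1.0, 0.5]
grip_width: 0.0858
finger_force: 0.0
clock: 3.25
position: [0.5201, -0.1314, 0.4067]
tool_rot: [2.716, 0.003, 3.091]
force: [0.1, 0.9, -0.2]
grip_width: 0.0852
finger_force: 0.0
clock: 3.65
position: [0.5197, -0.1319, 0.4055]
tool_rot: [2.445, -0.001, 3.09]
force: [-0.9, 0.5, -0.1]
grip_width: 0.0854
finger_force: 0.0
t 3.65 TCP s,z,v mm [-76.9 405.5   4.9] d [ 0.642 -0.767 -0.001] e [0.767 0.642 0.   ] F [-0.9  0.5 -0.1] grip 0.0854
tool shift mm [  4.8 -57.5  68.6]
turn [-0.001 -0.001 -0.   ]
[ 0.24032313  0.43572788  0.25940317  1.65521683 -0.73165558  1.46283094
  2.24744043]
```

```bash
python3 -m jog '[[[2,-19,23,0,0,0,1],[2,-19,23,0,0,0,1],[1,-19,22,0,0,0,1],[0,0,0,0,0,0,1]]]' | head -2
python3 - <<'E'
from h import *;from workcell import bot
import cv2
rep(bot.observe(),(-19,247,0))
p=bot.grab_frame('scene');a=p['img'][60:310,130:380,::-1].copy();cv2.imwrite('pics/s1.png',cv2.resize(a,None,fx=2.4,fy=2.4))
V=np.cross(U,[0,0,1])
for s,z in((-77+42.4+32.6,316-50.6+27.3),(-77+42.4-32.6,316-50.6-27.3),(-77,316)):
    print(((proj(p,H+U*s/1e3+[0,0,z/1e3-.085])-[130,60])*2.4).round())
E
```

```text
clock: 4.05
position: [0.5141, -0.1295, 0.3152]
t 4.05 TCP s,z,v mm [-74.8 315.2  -0.7] d [ 0.643 -0.766 -0.005] e [ 0.766  0.643 -0.001] F [0.  0.  0.6] grip 0.0855
tool shift mm [-1.2 -1.1 88.1]
turn [ 0.    -0.005  0.001]
[271. 107.]
[306. 222.]
[315. 119.]
```

View pics/s1.png

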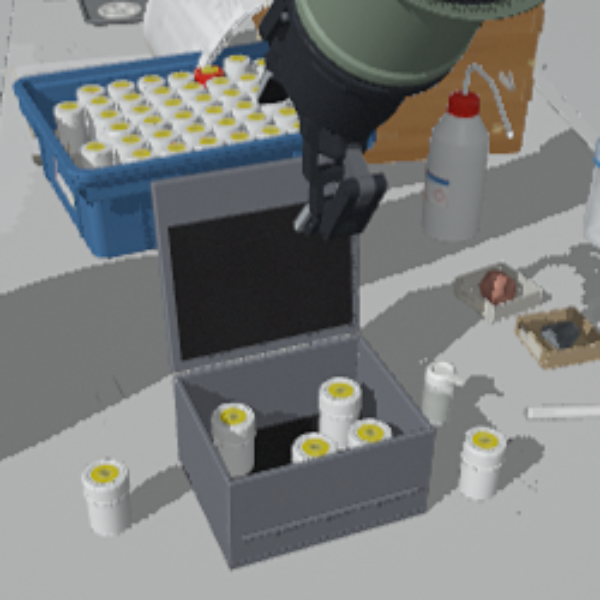

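The gripper straddles the lid's top edge. The lower fingertip at about (310,232) matches the predicted (306,222).

```bash
python3 -m jog '[[[0,0,22,0,0,0,1],[0,0,22,0,0,0,1],[0,0,22,0,0,0,1],[0,0,22,0,0,0,1],[0,0,0,0,0,0,1]]]' >/dev/null
python3 - <<'E'
from h import *;from workcell import bot
import cv2
rep(bot.observe(),(-70,247,0))
p=bot.grab_frame('top');a=p['img'][120:270,180:350,::-1].copy();cv2.imwrite('pics/s2.png',cv2.resize(a,None,fx=3.5,fy=3.5))
E
```

```text
t 4.6 TCP s,z,v mm [-1.740e+01  2.504e+02  1.000e-01] d [ 0.644 -0.765 -0.003] e [ 0.765  0.644 -0.004] F [ 0.1 -0.4  1.4] grip 0.0851
tool shift mm [  0.3 -42.4 -31.3]
turn [ 0.002 -0.003  0.004]
```

View pics/s2.png

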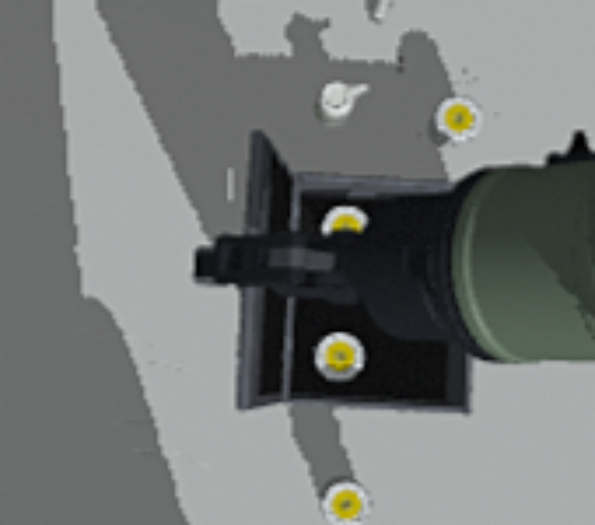

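The upper finger at (205,262) reaches past the lid's lip, so it is hooked. Now I'll pull slowly.

```bash
python3 -m jog '[[[0,-3.8,-3.2,0,0,0,1],[0,-3.8,-3.2,0,0,0,1],[0,-3.8,-3.2,0,0,0,1],[0,-3.8,-3.2,0,0,0,1],[0,-3.8,-3.2,0,0,0,1]]]'
python3 -m jog '[[[0,-3.8,-3.2,0,0,0,1],[0,-3.8,-3.2,0,0,0,1],[0,-3.8,-3.2,0,0,0,1],[0,-3.8,-3.2,0,0,0,1],[0,0,0,0,0,0,1]]]'
cat >> h.py <<'E'
def look(n,save=None):
    from workcell import bot
    import cv2
    p=bot.grab_frame(n)
    if save: cv2.imwrite(save,cv2.resize(p['img'][60:310,130:380,::-1].copy(),None,fx=2.4,fy=2.4))
    for d in bot.spot_point('lid_lip',p)[:1]:
        v=np.array(d['xyz'])-H;print(n,'lip s,z',(v@U*1e3).round(1),v[2]*1e3+85,'theta',np.arctan2(v[2],-v@U).round(3),d['conf'])
E
python3 - <<'E'
from h import *;from workcell import bot
look('top');look('scene');rep(bot.observe(),(-70,247,0))
E
```

```text
clock: 5.15
position: [0.5167, -0.0993, 0.2511]
tool_rot: [2.44, 0.001, 3.091]
force: [-1.3, 3.2, 17.7]
grip_width: 0.0856
finger_force: 7.0
clock: 5.65
position: [0.5153, -0.12, 0.2497]
tool_rot: [2.442, -0.0, 3.09]
force: [-0.0, -0.0, -0.1]
grip_width: 0.0852
finger_force: 0.0
top lip s,z -15.7 239.99999999999997 theta 1.47 0.97
scene lip s,z -13.9 239.39999999999998 theta 1.481 0.8
t 5.85 TCP s,z,v mm [-6.410e+01  2.497e+02 -2.000e-01] d [ 0.644 -0.765 -0.001] e [ 0.765  0.644 -0.001] F [-0.7 -0.9  0.6] grip 0.085
tool shift mm [-0.2 -6.2 -1.7]
turn [ 0.002 -0.001  0.001]
```

```bash
for i in 1 2 3; do python3 -m jog '[[[0,0,0,0,0,0,1],[0,0,0,0,0,0,1],[0,0,0,0,0,0,1],[0,0,0,0,0,0,1],[0,0,0,0,0,0,1]]]' | grep force;done
python3 - <<'E'
from h import *;from workcell import bot
look('top');look('scene','pics/s3.png');rep(bot.observe(),(-70,247,0))
E
```

```text
force: [0.0, -0.5, -0.2]
finger_force: 0.0
force: [-0.4, 0.1, -0.4]
finger_force: 0.0
force: [0.8, 0.2, 0.5]
finger_force: 0.0
top lip s,z -16.1 239.60000000000002 theta 1.467 0.57
scene lip s,z -17.1 241.20000000000002 theta 1.462 0.75
t 7.55 TCP s,z,v mm [-6.430e+01  2.498e+02 -1.000e-01] d [ 0.644 -0.765 -0.001] e [ 0.765  0.644 -0.001] F [ 0.3 -0.5  0. ] grip 0.0855
tool shift mm [-0.1 -6.2 -1.5]
turn [ 0.002 -0.001  0.001]
```

View pics/s3.png

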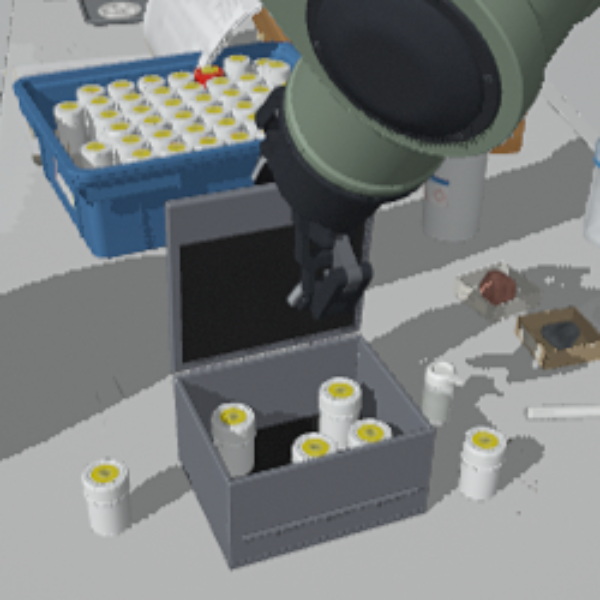

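The lid stands at about 1.46 rad, held by hinge drag. I'll nudge it further.

```bash
python3 -m jog '[[[0,-2.3,-1.9,0,0,0,1],[0,-2.3,-1.9,0,0,0,1],[0,-2.3,-1.9,0,0,0,1],[0,-2.3,-1.9,0,0,0,1],[0,-2.3,-1.9,0,0,0,1]]]'
python3 - <<'E'
from h import *;from workcell import bot
look('top');look('scene');rep(bot.observe(),(-70,247,0))
E
```

```text
clock: 8.05
position: [0.5146, -0.1342, 0.2497]
tool_rot: [2.442, -0.0, 3.091]
force: [-0.1, -0.2, 0.8]
grip_width: 0.0856
finger_force: 0.1
top lip s,z -27.3 237.10000000000002 theta 1.393 0.78
scene lip s,z -29.2 237.60000000000002 theta 1.381 0.88
t 8.25 TCP s,z,v mm [-7.920e+01  2.497e+02 -1.000e-01] d [ 0.644 -0.765 -0.001] e [ 0.765  0.644 -0.001] F [-1.2  0.3  0. ] grip 0.0855
tool shift mm [-0.1  5.3  8. ]
turn [ 0.002 -0.001  0.001]
```

```bash
python3 -m jog '[[[0,0,0,0,0,0,1],[0,0,0,0,0,0,1],[0,0,0,0,0,0,1],[0,0,0,0,0,0,1],[0,0,0,0,0,0,1]]]' | grep force
python3 - <<'E'
from h import *;from workcell import bot
look('top');look('scene');rep(bot.observe(),(-70,247,0))
E
```

```text
force: [-0.4, 0.3, -0.0]
finger_force: 0.0
top lip s,z -35.4 238.2 theta 1.343 0.83
scene lip s,z -36.3 238.89999999999998 theta 1.339 0.76
t 8.95 TCP s,z,v mm [-7.920e+01  2.497e+02 -1.000e-01] d [ 0.644 -0.765 -0.001] e [ 0.765  0.644 -0.001] F [-0.3 -0.4  0.1] grip 0.0851
tool shift mm [-0.1  5.3  8. ]
turn [ 0.002 -0.001  0.001]
```

Falling slowly. I'll wait for it to land on the lower finger.

```bash
for i in 1 2 3 4; do python3 -m jog '[[[0,0,0,0,0,0,1],[0,0,0,0,0,0,1],[0,0,0,0,0,0,1],[0,0,0,0,0,0,1],[0,0,0,0,0,0,1]]]' | grep force;done
python3 - <<'E'
from h import *;from workcell import bot
look('top');look('scene','pics/s4.png');rep(bot.observe(),(-70,247,0))
E
```

```text
force: [0.2, -0.3, 0.1]
finger_force: 0.0
force: [0.4, -0.3, 0.4]
finger_force: 0.0
force: [-0.6, -0.4, 1.0]
finger_force: 0.0
force: [-0.0, -0.2, 0.1]
finger_force: 0.0
top lip s,z -95.5 210.6 theta 0.921 0.93
scene lip s,z -100.4 207.5 theta 0.884 0.65
t 11.15 TCP s,z,v mm [-7.920e+01  2.497e+02 -1.000e-01] d [ 0.644 -0.765 -0.001] e [ 0.765  0.644 -0.001] F [-0.  -0.5 -0.7] grip 0.0852
tool shift mm [-0.1  5.3  8. ]
turn [ 0.002 -0.001  0.001]
```

View pics/s4.png

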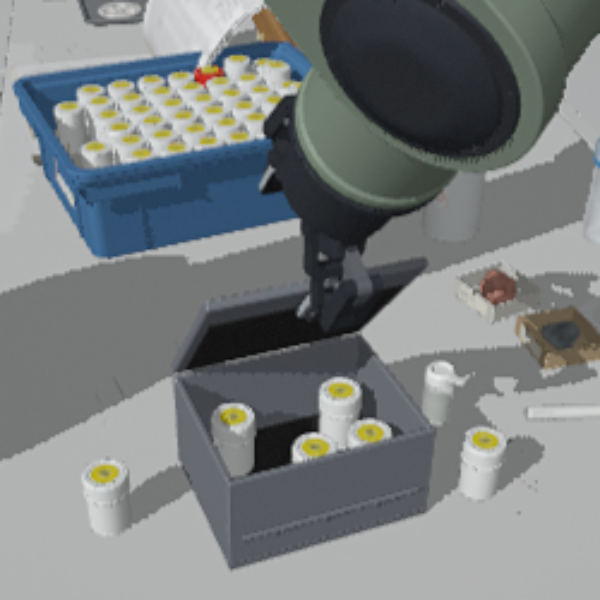

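The lid lies on the lower finger at about 0.9 rad, with its lip at about (425,265). Next, draw outward, then start to lower.

```bash
for i in 1 2; do python3 -m jog '[[[0,-2.3,-1.9,0,0,0,1],[0,-2.3,-1.9,0,0,0,1],[0,-2.3,-1.9,0,0,0,1],[0,-2.3,-1.9,0,0,0,1],[0,-2.3,-1.9,0,0,0,1]]]'|grep force; done
python3 - <<'E'
from h import *;from workcell import bot
look('top');rep(bot.observe())
E
for i in 1 2; do python3 -m jog '[[[0,-3.6,0.9,0,0,0,1],[0,-3.6,0.9,0,0,0,1],[0,-3.6,0.9,0,0,0,1],[0,-3.6,0.9,0,0,0,1],[0,-3.6,0.9,0,0,0,1]]]'|grep force; done
python3 - <<'E'
from h import *;from workcell import bot
look('top');look('scene');rep(bot.observe());print(bot.observe()['qpos'])
E
```

```text
force: [-0.5, -0.6, -0.7]
finger_force: 0.2
force: [-0.4, -0.2, -0.3]
finger_force: 0.2
top lip s,z -117.4 188.5 theta 0.723 0.75
t 12.25 TCP s,z,v mm [-109.5  249.4   -0. ] d [ 0.644 -0.765 -0.001] e [ 0.765  0.644 -0.001] F [ 0.6 -0.5 -0.1] grip 0.0854
force: [-0.5, -0.8, -0.6]
finger_force: 0.2
force: [-0.8, -0.2, -0.6]
finger_force: 0.2
top lip s,z -137.4 157.7 theta 0.487 0.56
t 13.45 TCP s,z,v mm [-130.9  219.3   -0. ] d [ 0.644 -0.765 -0.001] e [ 0.765  0.644 -0.001] F [-0.4 -0.4 -0.2] grip 0.0855
[ 0.4440514   0.68578014  0.09821338  1.74629041 -0.72852855  1.20186279
  2.4955159 ]
```

The pose matches the prediction, but joint 7 is close to its limit. I'll roll the tool back about its axis.

```bash
python3 -m jog '[[[0,0,0,0,0,-0.04,1],[0,0,0,0,0,-0.04,1],[0,0,0,0,0,-0.04,1],[0,0,0,0,0,-0.04,1],[0,0,0,0,0,-0.04,1]]]'|grep force
python3 - <<'E'
from h import *;from workcell import bot
look('top');rep(bot.observe(),(-150,140,0));print(bot.observe()['qpos'])
E
```

```text
force: [-0.9, -1.2, -0.8]
finger_force: 0.5
top lip s,z -134.0 161.6 theta 0.519 0.57
t 14.05 TCP s,z,v mm [-1.311e+02  2.196e+02 -1.000e-01] d [ 0.645 -0.765 -0.   ] e [ 0.749  0.631 -0.2  ] F [ 0.6 -0.  -0. ] grip 0.0853
tool shift mm [ 13.1 -64.4  48.7]
turn [0.002 0.    0.202]
[ 0.6894566   0.69069651 -0.26276535  1.73196086 -0.52847017  1.10501795
  2.51047642]
```

```bash
python3 -m jog '[[[0.6,-2.8,1.5,0,0,0,1],[0.6,-2.8,1.5,0,0,0,1],[0.6,-2.8,1.5,0,0,0,1],[0.6,-2.8,1.5,0,0,0,1],[0.6,-2.8,1.5,0,0,0,1]]]'|grep force
python3 - <<'E'
from h import *;from workcell import bot
rep(bot.observe());print(bot.observe()['qpos'])
E
python3 -m jog '[[[0.6,-2.8,1.5,0,0,0,1],[0.6,-2.8,1.5,0,0,0,1],[0.6,-2.8,1.5,0,0,0,1],[0.6,-2.8,1.5,0,0,0,1],[0.6,-2.8,1.5,0,0,0,1]]]'|grep force
python3 - <<'E'
from h import *;from workcell import bot
look('top');rep(bot.observe(),(-151,138,0));print(bot.observe()['qpos'])
E
```

```text
force: [-0.2, -1.8, -0.5]
finger_force: 0.5
t 14.55 TCP s,z,v mm [-1.369e+02  2.041e+02 -1.000e-01] d [ 0.644 -0.765 -0.001] e [ 0.749  0.631 -0.2  ] F [-0.2 -1.8 -0.5] grip 0.0856
[ 0.7127351   0.71953445 -0.28674712  1.72814661 -0.50679413  1.08342257
  2.51090667]
force: [0.5, 0.3, 0.4]
finger_force: 0.2
top lip s,z -146.3 132.0 theta 0.311 0.6
t 15.15 TCP s,z,v mm [-143.1  189.    -0.4] d [ 0.644 -0.765 -0.001] e [ 0.749  0.632 -0.199] F [ 1.3 -0.7 -0.7] grip 0.0855
tool shift mm [  7.3 -38.2  33.9]
turn [ 0.002 -0.001  0.201]
[ 0.73704344  0.74843292 -0.31046848  1.72338945 -0.48446193  1.06338044
  2.51112241]
```

```bash
python3 -m jog '[[[0.4,-2.2,1.9,0,0,0,1],[0.4,-2.2,1.9,0,0,0,1],[0.4,-2.2,1.9,0,0,0,1],[0.4,-2.2,1.9,0,0,0,1],[0.4,-2.2,1.9,0,0,0,1]]]'|grep force
for i in 1 2; do python3 -m jog '[[[0.3,-1.5,1.6,0,0,0,1],[0.3,-1.5,1.6,0,0,0,1],[0.3,-1.5,1.6,0,0,0,1],[0.3,-1.5,1.6,0,0,0,1],[0.3,-1.5,1.6,0,0,0,1]]]'|grep force; done
python3 - <<'E'
from h import *;from workcell import bot
look('top');look('scene','pics/s5.png');rep(bot.observe(),(-151,138,0));print(bot.observe()['qpos'])
E
```

```text
force: [0.2, -2.8, -0.7]
finger_force: 0.9
force: [-0.7, -3.4, -0.4]
finger_force: 1.3
force: [0.5, -5.2, 0.2]
finger_force: 2.0
top lip s,z -157.8 94.39999999999999 theta 0.059 0.72
scene lip s,z -158.8 98.3 theta 0.084 0.63
t 16.85 TCP s,z,v mm [-147.   152.7   -0. ] d [ 0.644 -0.765 -0.001] e [ 0.749  0.631 -0.2  ] F [-0.7 -4.9 -0.2] grip 0.0855
tool shift mm [  2.5 -12.3   8.7]
turn [ 0.002 -0.001  0.201]
[ 0.76977089  0.81247902 -0.35350589  1.72275537 -0.44539477  1.00429893
  2.51162295]
```

View pics/s5.png

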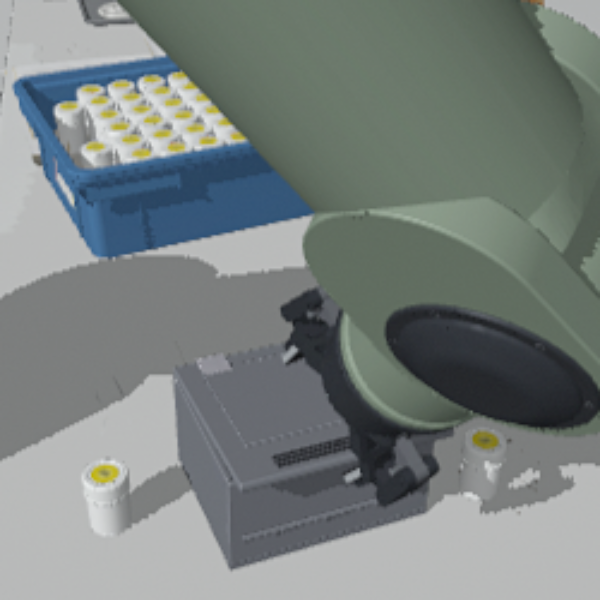

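The lid is nearly shut, with its lip at about (400,465). The sideways force suggests the fingertip is brushing the front wall, so I'll ease outward first.

```bash
python3 -m jog '[[[0.1,-0.8,-0.6,0,0,0,1],[0.1,-0.8,-0.6,0,0,0,1],[0.1,-0.8,-0.6,0,0,0,1],[0.1,-0.8,-0.6,0,0,0,1],[0,0,0,0,0,0,1]]]'|grep force
python3 - <<'E'
from h import *;from workcell import bot
look('top');rep(bot.observe(),(-151,138,0))
E
```

```text
force: [1.1, -1.1, -1.2]
finger_force: 0.4
top lip s,z -154.6 93.89999999999999 theta 0.058 0.78
t 17.45 TCP s,z,v mm [-150.8  152.6    0.2] d [ 0.644 -0.765 -0.001] e [ 0.749  0.631 -0.2  ] F [-0.3 -0.8 -0.4] grip 0.0855
tool shift mm [ 2.1 -9.4 11. ]
turn [ 0.002 -0.001  0.201]
```

```bash
python3 -m jog '[[[0.3,-1.5,1.3,0,0,0,1],[0.3,-1.5,1.3,0,0,0,1],[0.3,-1.5,1.3,0,0,0,1],[0.3,-1.5,1.3,0,0,0,1],[0.3,-1.5,1.3,0,0,0,1]]]'|grep force
python3 - <<'E'
from h import *;from workcell import bot
look('top');rep(bot.observe(),(-151,138,0))
E
```

```text
force: [-0.3, 0.7, 0.4]
finger_force: 0.0
top lip s,z -156.7 82.6 theta -0.015 0.8
t 18.05 TCP s,z,v mm [-152.5  142.5    0.2] d [ 0.644 -0.765 -0.001] e [ 0.749  0.632 -0.2  ] F [-0.1  0.5  0.6] grip 0.0856
tool shift mm [ 0.5 -1.7  4.4]
turn [ 0.002 -0.001  0.201]
```

Shut and force-free, so I'll withdraw outward, then up.

```bash
python3 -m jog '[[[0.4,-2,0,0,0,0,1],[0.4,-2,0,0,0,0,1],[0.4,-2,0,0,0,0,1],[1.5,-7.5,-6.4,0,0,0,1],[1.5,-7.5,-6.4,0,0,0,1]]]'|grep force
python3 -m jog '[[[1.5,-7.5,-6.4,0,0,0,1],[1.5,-7.5,-6.4,0,0,0,1],[1.5,-7.5,-6.4,0,0,0,1],[1.5,-7.5,-6.4,0,0,0,1],[1.5,-7.5,-6.4,0,0,0,1]]]'|grep force
python3 -m jog '[[[0,0,-20,0,0,0,1],[0,0,-20,0,0,0,1],[0,0,-20,0,0,0,1],[0,0,0,0,0,0,1],[0,0,0,0,0,0,1]]]'|grep force
python3 - <<'E'
from h import *;from workcell import bot
look('top');rep(bot.observe());look('scene','pics/s6.png')
p=bot.grab_frame('top')
for q in("jar_near_mid","jar_far_mid","vial_far_mid"):print(q,[(np.round(d['xyz'],3),round(d['conf'],2)) for d in bot.spot_point(q,p)[:2]])
E
```

```text
force: [-0.1, -0.1, -0.4]
finger_force: 0.0
force: [0.3, -0.1, -0.4]
finger_force: 0.0
force: [0.5, -0.8, -0.1]
finger_force: 0.0
top lip s,z -159.5 83.1 theta -0.012 0.8
t 19.65 TCP s,z,v mm [-264.9  183.8    0.4] d [ 0.645 -0.764 -0.002] e [ 0.749  0.632 -0.2  ] F [-0.5 -0.1  0.3] grip 0.0851
scene lip s,z -158.6 83.1 theta -0.012 0.82
jar_near_mid [(array([ 0.366, -0.094,  0.024]), 0.46)]
jar_far_mid [(array([ 0.646, -0.183,  0.024]), 0.73)]
vial_far_mid [(array([ 0.663, -0.098,  0.025]), 0.56)]
```

View pics/s6.png

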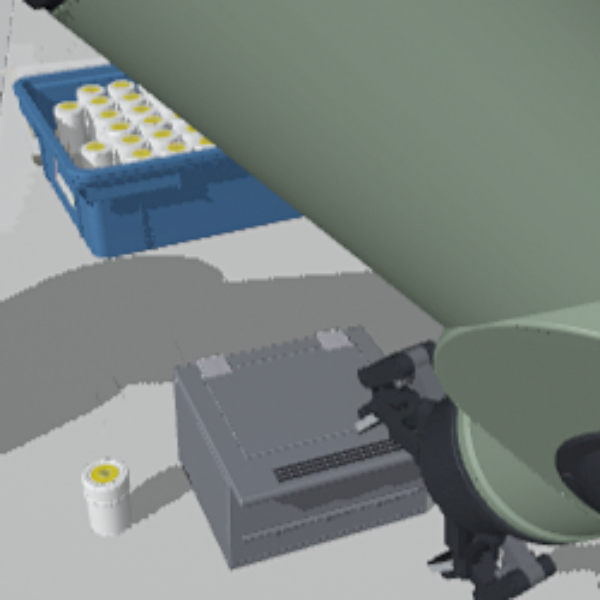

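The lid lies flat on the rim with its lip near (330,490), the robot is clear of it, and the jars and vial have not moved.

```bash
python3 -c "
from workcell import bot
print(bot.job_done())"
```

```text
the job is handed in; nothing more can be done
None
```

I tipped the lid past upright, caught it on the lower finger at about 0.9 rad and lowered it gently until shut; the robot is clear, the jars and vial have not moved, and the job is handed in (no verdict returned).

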